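# Lock a stone block in the drilling jig and set the water feed

## Robot

A 6-joint arm with a two-finger parallel gripper is mounted at the origin on the work surface. World frame = base frame: x ahead of the robot, y to its left, z up, the work surface at z = 0. Lengths are in m, angles in rad, forces in N, time in s.
With the tool pointing down it reaches from about 0.375 to 0.925 m from the base axis. Payload 5.7 kg.
Tool frame: the origin (TCP) lies midway between the tips of the shut fingers; the grasp point (between the pads) lies 19 mm behind it; z points along the fingers, x is the direction in which the jaws open and shut, and the axes are right-handed (so a half turn about z gives the same grasp; the last joint's range is limited). The gripper opens to 88 mm and grips with 3 to 60 N. Pads are 20 mm wide; open, the fingers measure 115 mm over their backs; the gripper's body (75 mm by 178 mm) begins 61 mm behind the grasp point.
Start: joints at [-1.346, 0.359, 1.51, -0, 1.272, -0.115], TCP at [0.2, -0.566, 0.223] pointing down, gripper open.
Joint ranges: [-2.97, 2.97], [-1.01, 2.36], [0.21, 2.38], [-0.96, 4.11], [0.2, 2.71], [-2.98, 2.98]. Speed limits (rad/s): [2.39, 2.39, 3.14, 3.14, 3.14, 3.14].

## Interface

Orientations are given as a unit quaternion [x, y, z, w].
In Python, from bench import move_ptp, servo_line, goto_joints, move_gripper, sleep, inverse_kinematics, capture, PlanningError, close_job, spot_in, silhouettes, current_clock, current_joint_pos, current_qvel, current_joint_torque, current_position, current_orientation, current_force, current_torque, current_finger_gap gives the robot as it stands. Calls block until the motion is done:
- move_ptp(position, orientation): joint-space move of the TCP to a pose.
- servo_line(position, orientation=None, rate=0.15, contact_N=None): straight line of the TCP; orientation=None keeps the orientation; rate is the mean speed in m/s. With contact_N (N) it stops when the force on the tool has changed by that much, and returns True; else False.
- goto_joints(angles): joint-space move.
- move_gripper(opening): finger opening in m; the grip force is fixed at half the most; returns when the fingers have stopped.
- sleep(seconds).
- inverse_kinematics(position, orientation): joint angles nearest the present ones, or None.
- capture(name): name is "scene" or "top"; returns a dict with "image" (400x640x3 uint8, blue, green, red), "range_z" (400x640 float32, m along the optical axis (not along the pixel's ray), 0 where there is no reading), "intrinsics" (3x3 intrinsics, pixels), "k1" (the pictures are not rectified: a ray, as slopes to the right and down, at radius r is drawn at 1 + k1 r^2 times it, then the intrinsics apply), "R" (3x3) and "t" (3): a world point X has camera coordinates R X + t. Camera axes: x right, y down, z forward; pixel columns grow to the right and rows downward; lengths in m; the calibration is good to about 2 mm. A picture is of the moment at which its call begins.
A pose or a line that the arm cannot do raises PlanningError and nothing moves.
- close_job(): hands the job in, once; it reports no verdict.
Trained networks look in the newest picture that a camera, given by its name, has taken for a name from the list of things; names that differ only in an ending like _2 or _b are one class to them, and where a whole thing is asked for, a point or a joint stands for the part that bears it (a point fixed in the world has none). Each returns a list of dicts, best first, with "conf" (0 to 1); they miss things now and then, are a little off and sometimes report something else, mostly with a low value. They report only what shows in the picture. A call takes as long as a camera call.
- spot_in(camera, query): "xy" ([column, row] in pixels, amid what is visible of it).
- silhouettes(camera, query): "region" (400x640 bool, what is visible of it) and "xy" ([column, row] in pixels, amid what is visible of it).
Readings, each from a call of its own:
- current_clock(): time.
- current_joint_pos(): joint angles.
- current_qvel(): joint speeds.
- current_joint_torque(): joint torques, N m.
- current_position(): TCP position.
- current_orientation(): TCP orientation.
- current_force(): force on the tool from outside, world axes, zero at the start.
- current_torque(): the same for the moment, N m.
- current_finger_gap(): finger opening in m.
Only numpy, scipy, OpenCV 4.12 (cv2) and the standard library are available. Lean on these libraries where they do the work, as an engineer would, in place of code of your own. Each camera call takes 0.05 s, during which the arm holds its last target.

## Task

Get the drilling jig ready: first, with the keeper bar still swung open, slide the stone block along the jig fully home against the end stop. Then swing the keeper bar shut behind the block until it snaps past the spring ball into its detent, and only after that turn the lever of the water valve to half open (45 degrees). Let go of everything and leave the other things on the bench where they are.

Things in the scene. Friction and masses are not known exactly. Their poses are not given: they have to be found in the camera images.
- jig: Aluminium drilling jig fixed to the bench: bed plate 210 (x) x 170 (y) x 15 mm, from x = -100 to +110 mm of its origin, which lies on the bench; bed top at z = 15 mm. Its x axis is the way the block slides home, y is left of that, z up. Two steel guide rails, 8 mm wide, tops at z = 35 mm, run from x = 0 to 85 mm with inner faces at y = +-32 mm.
- stop_face (a point): Middle of the end stop's face at bed level, at x = 85, y = 0, z = 15 mm in the jig's frame. The steel stop is 80 mm wide, 18 mm thick and 30 mm high (top z = 45 mm).
- detent (a point): Centre of the spring ball of the detent (12 mm ball), at x = -35, y = 47, z = 25.5 mm in the jig's frame; its top is at z = 31.5 mm. Beyond it (x -18 to -4, y 41 to 59 mm) stands the catch post, top z = 45 mm, against which the shut bar rests.
- block: Grey stone block, 100 x 60 x 40 mm, 0.4 to 0.75 kg, loose on the jig's bed, its front between the rails. Origin: centre of its underside; x axis along its length and the jig's x. Fully home its origin is at x = 35, y = 0, z = 15 mm in the jig's frame (front face on the end stop, rear face at x = -15 mm). It starts 22 to 45 mm short of that; 2 to 6 N slide it.
- keeper (a joint): Angle (rad) of the keeper bar, swinging level about an upright hinge: 0 = shut in its detent, up to 2.1 = open; starts at 1.5 to 1.9, stays where left. At angle q it points along (-sin q, cos q) in the jig's frame; shut it lies 3.5 mm behind the home block (one not home is in its way). 0.5 N at the handle swings it; from 0.18 to 0.09 rad it climbs over the spring ball (about 4 to 6 N), then snaps to 0.
- keeper_hinge (a point): Axis of the keeper's hinge, at x = -25.5, y = -58, z = 35 mm in the jig's frame. The keeper is a round steel bar, 14 mm thick, its axis at this height.
- keeper_handle (a point): Centre of the top of the keeper's black handle post: upright, 18 mm thick, standing on the end of the bar 125 mm from the hinge axis, from z = 31 to z = 81 mm above the bench.
- valve_base: Water pipe with a ball valve, fixed to the bench on a plate 60 (x) x 210 (y) x 8 mm. Origin: centre of the plate's underside. The copper pipe, 20 mm thick, runs along its own y axis with its centre line 60 mm above the bench and bends down at both ends (y = +-85 mm); the brass valve body, 38 mm thick, is in the middle.
- valve (a joint): Angle (rad) of the valve lever, turning level about an upright stem: 0 = closed (lever square across the pipe, along the -x axis of valve_base), 1.571 = fully open (along the pipe, along its -y axis), half open = 0.785. At angle q it points along (-cos q, -sin q) in valve_base's frame (opens anticlockwise from above). Starts at 0 to 0.35; about 2 N at its tip turn it; stays where left.
- valve_hub (a point): Axis of the valve stem at the lever's mid-height, 99 mm above the bench, straight above the origin of valve_base.
- valve_tip (a point): End of the valve lever, 84 mm from the stem's axis, at mid-height. The lever's outer 52 mm is a grey grip 18 mm wide and 10 mm high, from z = 94 to z = 104 mm; nothing is under it down to the base plate except the pipe.
- hex_stone: Bystander: loose hexagonal stone, 64 mm across and 42 mm high. Origin: centre of its underside.
- offcut: Bystander: loose stone offcut, 70 x 45 x 28 mm. Origin: centre of its underside.
- spanner: Bystander: loose steel spanner, 160 mm long, lying on the bench.

How it is judged:
By the outcome, as a careful person would: the job done as asked, in the order asked, and still so for the second after the job is handed in, with the robot touching nothing.
It also fails if it takes over 58 s, if anything falls off the work surface, if the arm or the gripper's body presses on something with over 40 N, if the wrist force passes 120 N, or if a joint passes its speed limit or range.

## Working session

There is one attempt and no reset: what is moved stays moved. The work goes in short steps, each a Python script; the robot and the scene stay as the last script left them, time stands still between calls to the robot, and variables do not carry over. Pictures are saved under pics/ and viewed, and the job is handed in when it is done.

```bash
ls; mkdir -p pics
python3 - <<'E'
from bench import *
import cv2,numpy as np
for n in ("scene","top"):
    c=capture(n); cv2.imwrite(f"pics/{n}0.png",c["image"]); np.savez(f"{n}0.npz",**{k:np.array(v) for k,v in c.items()})
    print(n,c["intrinsics"],c["k1"],c["R"],c["t"])
print(current_clock(),current_position(),current_orientation(),current_finger_gap())
E
```

```text
pics
scene [[431.56467272   0.         318.35443873]
 [  0.         431.56467272 199.67546472]
 [  0.           0.           1.        ]] -0.06756687862482645 [[ 0.84848489  0.52920917 -0.00332364]
 [ 0.45372952 -0.73067174 -0.5101454 ]
 [-0.27240211  0.43134263 -0.86008176]] [-0.44912898 -0.19847686  1.40741111]
top [[375.6553844    0.         316.1671624 ]
 [  0.         375.6553844  201.19003439]
 [  0.           0.           1.        ]] -0.016815000596955745 [[ 0.01803511 -0.99978143  0.01057447]
 [-0.99395325 -0.0190737  -0.1081348 ]
 [ 0.10831286 -0.00856031 -0.99408   ]] [-0.01905309  0.54300798  1.11218617]
0.1 [ 0.19982204 -0.56506549  0.22186742] [ 8.16477953e-01 -5.77375940e-01 -6.57857632e-04 -5.86396819e-04] 0.08778737775815697
```

View pics/scene0.png

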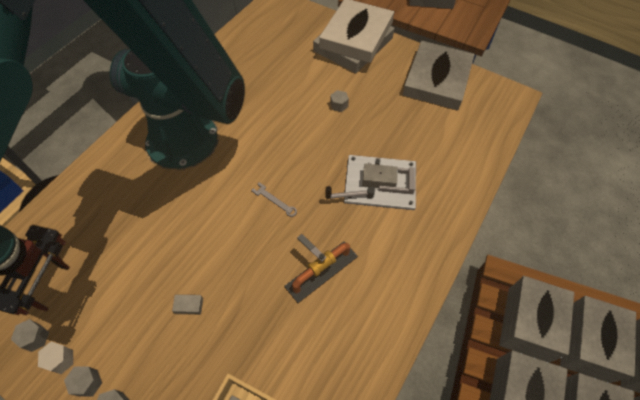

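View pics/top0.png

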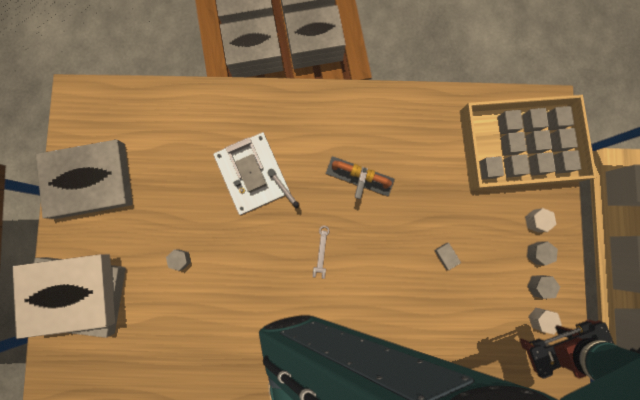

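The top picture shows the jig around (250,172), its handle at (297,207), the valve at (361,177), and the spanner at (321,252). I'll zoom in next and convert to world coordinates.

```bash
cat > h.py <<'E'
import numpy as np,cv2
def load(n): return dict(np.load(n))
def ray(c,uv):
    uv=np.atleast_2d(np.array(uv,float)); K=c["intrinsics"]
    p=cv2.undistortPoints(uv.reshape(-1,1,2),K,np.array([float(c["k1"]),0,0,0])).reshape(-1,2)
    return np.c_[p,np.ones(len(p))]
def at_z(c,uv,z):
    r=ray(c,uv)@c["R"]; o=-c["R"].T@c["t"]
    return o+r*((z-o[2])/r[:,2])[:,None]
def cloud(c,box=None):
    v,u=np.mgrid[0:400,0:640]; uv=np.c_[u.ravel(),v.ravel()]
    r=ray(c,uv)*c["range_z"].ravel()[:,None]
    X=(r-c["t"])@c["R"]; X[c["range_z"].ravel()==0]=np.nan
    return X.reshape(400,640,3)
def proj(c,X):
    X=np.atleast_2d(X); rv=cv2.Rodrigues(c["R"])[0]
    return cv2.projectPoints(X.astype(float),rv,c["t"].astype(float),c["intrinsics"],np.array([float(c["k1"]),0,0,0]))[0].reshape(-1,2)
E
python3 - <<'E'
from h import *; from bench import *
for n in("top","scene"):
    c=load(n+"0.npz"); X=cloud(c)
    for q in("jig","block","keeper","valve_base","valve","keeper_handle","valve_tip"):
        s=silhouettes(n,q)
        for d in s[:2]:
            m=d["region"]; P=X[m]; P=P[~np.isnan(P[:,0])]
            print(n,q,round(d["conf"],2),np.round(d["xy"],1),m.sum(),np.round(np.median(P,0),3) if len(P) else None, np.round(np.percentile(P[:,2],[5,50,95]),3))
            rr=cv2.minAreaRect(np.argwhere(m)[:,::-1].astype(np.float32)); print('   rect',np.round(rr[0],1),np.round(rr[1],1),round(rr[2],1))
c=load("top0.npz");im=c["image"][125:225,205:405];cv2.imwrite("pics/z1.png",cv2.resize(im,None,fx=4,fy=4,interpolation=cv2.INTER_CUBIC))
c=load("scene0.npz");im=c["image"][145:305,280:430];cv2.imwrite("pics/z2.png",cv2.resize(im,None,fx=3.7,fy=3.7,interpolation=cv2.INTER_CUBIC))
E
```

```text
top jig 0.57 [258.2 166.9] 3203 [0.624 0.191 0.017] [0.011 0.017 0.047]
   rect [255.7 179.2] [84.3 61.1] 67.0
top jig 0.56 [280.5 187.2] 280 [0.586 0.095 0.042] [0.014 0.042 0.081]
   rect [283.5 188. ] [46.6  7.2] 52.4
top block 0.7 [251.4 171.1] 695 [0.621 0.189 0.056] [0.049 0.056 0.059]
   rect [250.8 173.5] [35.1 20.2] 66.8
top valve_base 0.9 [359.6 174.2] 1393 [ 0.618 -0.135  0.014] [0.003 0.014 0.104]
   rect [358.1 181.4] [67.2 32. ] 19.5
top valve 0.46 [362.5 184.3] 180 [ 0.59  -0.136  0.103] [0.099 0.103 0.109]
   rect [361.2 183.1] [ 6. 31.] 14.6
top keeper_handle 0.78 [279.2 182.9] 228 [0.587 0.097 0.043] [0.036 0.043 0.082]
   rect [283.9 187.6] [46.5  7.2] 50.4
top valve_tip 0.58 [358.6 183.5] 181 [ 0.59  -0.136  0.104] [0.1   0.104 0.109]
   rect [361.1 182.9] [ 6.1 31.3] 14.0
scene jig 0.78 [379.1 189. ] 2808 [0.641 0.165 0.016] [0.009 0.016 0.046]
   rect [372.  180.6] [91.1 49.6] 5.7
scene jig 0.32 [318.3 269.4] 1954 [ 0.633 -0.153  0.018] [0.005 0.018 0.104]
   rect [311.7 258.9] [53.3 77.4] 52.5
scene block 0.9 [376.7 175.6] 777 [0.628 0.18  0.054] [0.028 0.054 0.058]
   rect [380.  175.8] [35.  23.3] 4.8
scene block 0.68 [339.5 100.1] 309 [0.369 0.387 0.039] [0.004 0.039 0.044]
   rect [339. 101.] [20. 18.] 90.0
scene keeper 0.59 [348.  192.5] 338 [0.582 0.086 0.042] [0.025 0.042 0.079]
   rect [349.5 192. ] [12. 49.] 90.0
scene valve_base 0.62 [317.9 270.2] 1945 [ 0.633 -0.152  0.02 ] [0.005 0.02  0.104]
   rect [311.2 259.1] [54.3 76.7] 51.3
scene valve 0.66 [311.6 248.4] 238 [ 0.594 -0.139  0.104] [0.098 0.104 0.108]
   rect [311.3 247.3] [34.6  7.1] 45.0
scene keeper_handle 0.83 [354.9 192.3] 239 [0.589 0.093 0.042] [0.037 0.042 0.078]
   rect [350.5 191.5] [ 9. 47.] 90.0
```

View pics/z1.png

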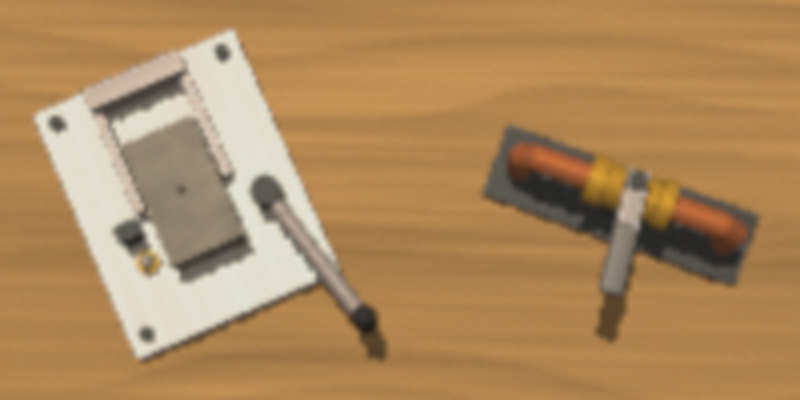

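View pics/z2.png

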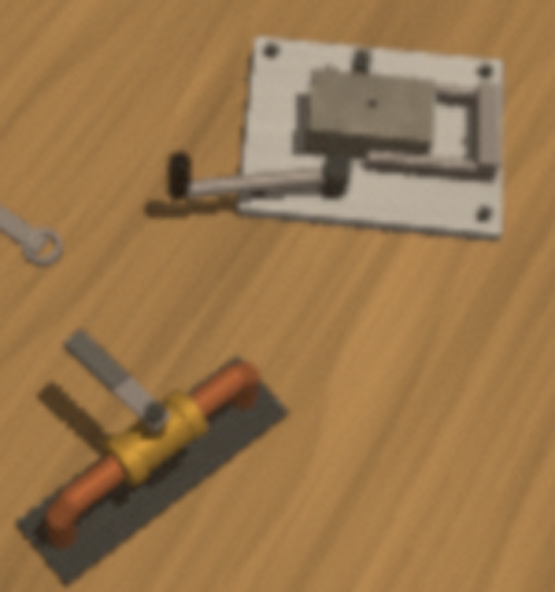

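```bash
cat > fit.py <<'E'
from h import *; from scipy.optimize import least_squares
T=load("top0.npz");S=load("scene0.npz")
t=lambda x,y:(205+(x+.5)/4-.5,125+(y+.5)/4-.5)
s=lambda x,y:(280+(x+.5)/3.7-.5,145+(y+.5)/3.7-.5)
def fit(pts,x0):
    def f(p,full=False):
        c,sn=np.cos(p[2]),np.sin(p[2]); r=[]
        for cam,uv,X in pts:
            X=np.array(X)/1000; W=[p[0]+c*X[0]-sn*X[1],p[1]+sn*X[0]+c*X[1],X[2]]
            r.append(proj(cam,W)[0]-uv)
        r=np.array(r); return r if full else r.ravel()
    o=least_squares(f,x0,loss="soft_l1"); return o.x,f(o.x,True)
jt=[(T,t(35,117),(110,85,15)),(T,t(233,30),(110,-85,15)),(T,t(140,358),(-100,85,15)),(T,t(188,63),(103,-40,45)),(T,t(85,97),(103,40,45))]
js=[(S,s(253,39),(-100,85,15)),(S,s(502,61),(110,85,15)),(S,s(499,229),(110,-85,15)),(S,s(241,208),(-100,-85,15))]
for p in(jt,js,jt+js):
    x,r=fit(p,[.62,.19,.4]); print("jig",np.round(x,4)); print(np.round(r,1).tolist())
vt=[(T,t(508,125),(30,105,8)),(T,t(757,215),(30,-105,8)),(T,t(736,284),(-30,-105,8)),(T,t(484,194),(-30,105,8)),(T,t(639,180),(0,0,104))]
vs=[(S,s(238,358),(30,105,8)),(S,s(287,410),(30,-105,8)),]
vs=[(S,s(18,524),(-30,-105,8)),(S,s(66,582),(30,-105,8)),(S,s(287,411),(30,105,8)),(S,s(155,412),(0,0,104))]
for p in(vt,vs,vt+vs):
    x,r=fit(p,[.62,-.14,-.3]); print("valve",np.round(x,4)); print(np.round(r,1).tolist())
print("handle top",at_z(T,[t(363,315)],.081),at_z(S,[s(179,160)],.081))
print("hub keeper",at_z(T,[t(264,188)],.045),at_z(S,[s(340,170)],.045))
print("tip valve",at_z(T,[t(614,292)],.104),at_z(S,[s(76,340)],.104))
print("block top corners",at_z(T,[t(120,145),t(196,117),t(243,235),t(180,265)],.055).tolist())
print("block S",at_z(S,[s(312,70),s(436,82),s(431,132),s(307,130)],.055).tolist())
E
python3 fit.py
```

```text
jig [0.6224 0.1894 0.4365]
[[0.3, 0.3], [1.0, 0.5], [0.1, 1.5], [-1.7, -2.7], [-0.2, -0.8]]
jig [0.6277 0.1895 0.4511]
[[0.1, -0.5], [-0.2, -0.7], [1.1, 1.0], [-0.8, 0.2]]
jig [0.6254 0.1894 0.446 ]
[[0.1, -0.3], [0.7, -0.5], [0.5, 0.7], [-2.0, -3.6], [-0.4, -1.5], [-0.5, -0.9], [-0.8, -0.9], [0.2, 0.8], [-1.7, -0.3]]
valve [ 0.6285 -0.1446 -0.3283]
[[-0.1, -0.3], [0.9, -0.3], [0.0, 0.3], [-0.5, 0.1], [-0.2, 0.2]]
valve [ 0.6307 -0.1469 -0.3245]
[[-0.7, -0.6], [0.2, 0.8], [0.5, -0.4], [-0.0, 0.2]]
valve [ 0.6295 -0.1456 -0.3246]
[[0.2, -0.5], [1.2, -0.7], [0.4, -0.1], [-0.2, -0.1], [0.2, -0.2], [-0.8, -1.2], [0.1, 0.1], [0.3, -1.0], [-0.2, -0.4]]
handle top [[0.53013748 0.05163437 0.081     ]] [[0.53199166 0.04756171 0.081     ]]
hub keeper [[0.62877202 0.13037224 0.045     ]] [[0.63274174 0.12597155 0.045     ]]
tip valve [[ 0.54765554 -0.12755224  0.104     ]] [[ 0.55523926 -0.12936496  0.104     ]]
block top corners [[0.6575273423026264, 0.2382477572555713, 0.05499999999999994], [0.6800839668381163, 0.18203934912347922, 0.05499999999999994], [0.59103990936142, 0.14374669573025042, 0.05499999999999994], [0.5675695752431538, 0.1898384934745354, 0.05499999999999994]]
block S [[0.5704316122999946, 0.19185010798161495, 0.05499999999999994], [0.6609458589848498, 0.23433203484380982, 0.05499999999999994], [0.6791439828387322, 0.18904804781795925, 0.05499999999999994], [0.5950418583206645, 0.13894568056582568, 0.05499999999999994]]
```

Fits from the two cameras agree to about 5 mm:
- **Jig:** about (0.6255, 0.189), yaw 0.444.
- **Keeper:** about 1.8 rad. The hinge-to-handle length measures 123 mm against the given 125.
- **Block:** about 35 mm short of home.
- **Valve:** about (0.6295, -0.1455), yaw -0.325.

I'll check IK, then push the block with two fingers.

```bash
cat >> h.py <<'E'
from scipy.spatial.transform import Rotation as Ro
J=np.array([.6255,.1893,.444]); V=np.array([.6295,-.1456,-.3255])
def fr(P,x,y,z=0): c,s=np.cos(P[2]),np.sin(P[2]); return np.array([P[0]+c*x-s*y,P[1]+s*x+c*y,z])
def inv(P,w): c,s=np.cos(P[2]),np.sin(P[2]); d=np.array(w)[:2]-P[:2]; return np.array([c*d[0]+s*d[1],-s*d[0]+c*d[1]])
def dn(psi): c,s=np.cos(psi),np.sin(psi); return Ro.from_matrix(np.array([[c,s,0],[s,-c,0],[0,0,-1]])).as_quat()
def kp(q,z,lead=0): return fr(J,-.0255-.125*np.sin(q)+lead*np.cos(q),-.058+.125*np.cos(q)+lead*np.sin(q),z)
def vp(q,r,z,lead=0): return fr(V,-r*np.cos(q)+lead*np.sin(q),-r*np.sin(q)-lead*np.cos(q),z)
E
python3 - <<'E'
from h import *; from bench import *
for k in(0,np.pi):
  print("push",inverse_kinematics(fr(J,-.08,0,.035),dn(J[2]+np.pi/2+k)))
  for q in(1.8,.9,0): print("k",q,inverse_kinematics(kp(q,.055),dn(J[2]+q+k)))
  for q in(.1,.45,.8): print("v",q,inverse_kinematics(vp(q,.065,.085),dn(V[2]+q-np.pi/2+k)))
E
```

```text
push [ 1.52837436e-01  5.50268799e-01  1.74365401e+00 -4.44089210e-16
  8.47669848e-01 -1.86195889e+00]
k 1.8 [-3.94775517e-02  4.75880428e-01  1.82730967e+00 -4.44089210e-16
  8.38402557e-01 -2.28347755e+00]
k 0.9 [ 1.65077365e-01  4.72449818e-01  1.83462093e+00 -4.44089210e-16
  8.34521904e-01 -1.17892263e+00]
k 0 [ 2.83409127e-01  5.71959193e-01  1.62141529e+00 -4.44089210e-16
  9.48218168e-01 -1.60590873e-01]
v 0.1 [-3.46342660e-01  4.86703272e-01  1.69386973e+00 -4.44089210e-16
  9.61019650e-01  1.44995367e+00]
v 0.45 [-3.83504543e-01  4.91787797e-01  1.68378524e+00 -4.44089210e-16
  9.66019617e-01  1.06279178e+00]
v 0.8 [-4.13016637e-01  5.06166934e-01  1.65516691e+00 -4.44089210e-16
  9.80258806e-01  6.83279689e-01]
push [ 1.52837436e-01  5.50268799e-01  1.74365401e+00 -4.44089210e-16
  8.47669848e-01  1.27963376e+00]
k 1.8 [-3.94775517e-02  4.75880428e-01  1.82730967e+00 -4.44089210e-16
  8.38402557e-01  8.58115102e-01]
k 0.9 [ 1.65077365e-01  4.72449818e-01  1.83462093e+00 -4.44089210e-16
  8.34521904e-01  1.96267002e+00]
k 0 None
v 0.1 [-3.46342660e-01  4.86703272e-01  1.69386973e+00 -4.44089210e-16
  9.61019650e-01 -1.69163899e+00]
v 0.45 [-3.83504543e-01  4.91787797e-01  1.68378524e+00 -4.44089210e-16
  9.66019617e-01 -2.07880087e+00]
v 0.8 [-4.13016637e-01  5.06166934e-01  1.65516691e+00 -4.44089210e-16
  9.80258806e-01 -2.45831296e+00]
```

Run:
```python
from h import *; from bench import *
o=dn(J[2]+np.pi/2)
move_gripper(.03)
move_ptp(fr(J,-.085,0,.16),o); servo_line(fr(J,-.085,0,.036),rate=.12)
print(current_clock(),current_force(),inv(J,current_position()),current_position()[2])
h=servo_line(fr(J,-.005,0,.036),rate=.025,contact_N=16)
print(h,inv(J,current_position()),current_force(),current_clock(),current_finger_gap())
c=capture("scene");cv2.imwrite("pics/s1.png",cv2.resize(c["image"][120:240,300:460],None,fx=5,fy=5,interpolation=2))
```

```text
5.8 [0.70746184 0.20329704 1.10434733] [-0.08438936 -0.00018163] 0.03663241480828704
True [-0.024435   0.0006759] [ 0.77187809  0.82621706 -1.06341117] 8.0833 0.029862389903919907
```

View pics/s1.png

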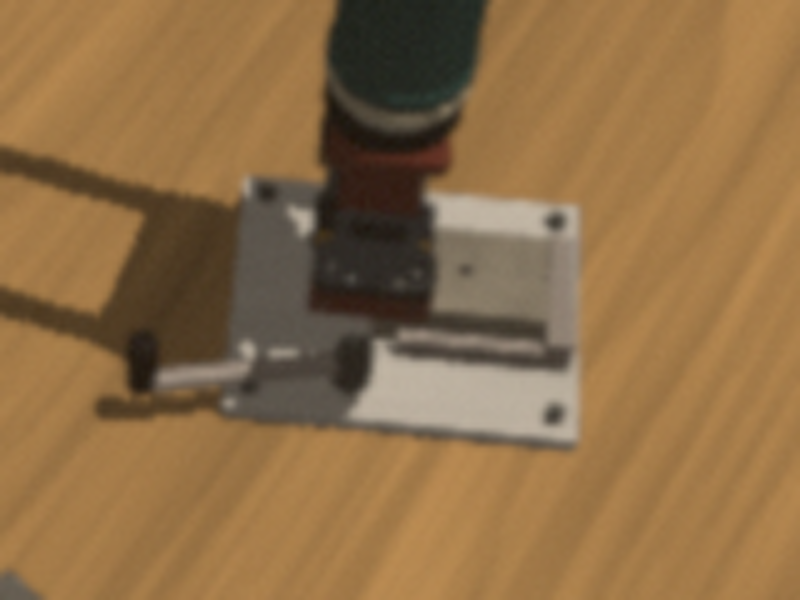

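The block looks seated against the stop at (548,290), and the TCP at x = -24.4 mm is close to the -25 I predicted. I'll press once more to confirm, then back off and cage the handle.

Run:
```python
from h import *; from bench import *
h=servo_line(fr(J,-.012,0,.036),rate=.02,contact_N=20)
print(h,inv(J,current_position()),current_force(),current_clock())
servo_line(fr(J,-.06,0,.036),rate=.12); servo_line(fr(J,-.06,0,.15),rate=.25)
c=capture("top");np.savez("top1.npz",**{k:np.array(v) for k,v in c.items()})
c=capture("scene");np.savez("scene1.npz",**{k:np.array(v) for k,v in c.items()})
q=1.8
move_gripper(.04)
move_ptp(kp(q,.15),dn(J[2]+q))
c2=capture("scene");cv2.imwrite("pics/s2.png",np.hstack([cv2.resize(a["image"][130:230,310:430],(400,333),interpolation=2) for a in(c,c2)]))
print(current_clock())
```

```text
True [-0.02459418  0.00090071] [ 0.34324298  1.26655784 -0.08033482] 8.5583
10.7167
```

View pics/s2.png

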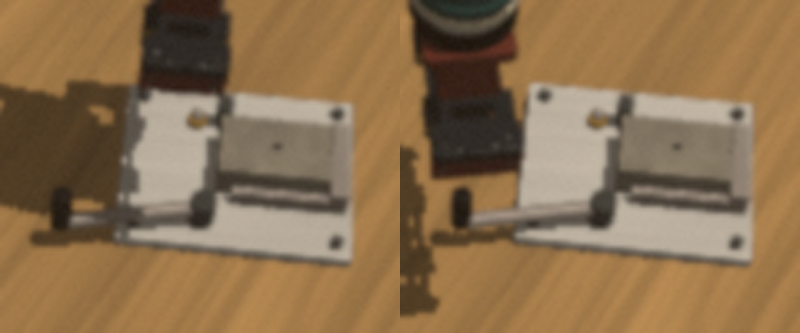

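The block is home, with no gap at the stop. Next I descend around the handle, close to about 26 mm, and swing it.

Run:
```python
from h import *; from bench import *
q=1.8
print(kp(q,.055))
h=servo_line(kp(q,.057),rate=.1,contact_N=8); print("desc",h,current_position())
if not h:
    move_gripper(.027); print(current_finger_gap(),current_force(),current_clock())
    for q in np.linspace(1.8,.3,7)[1:]:
        servo_line(kp(q,.057,.003),dn(J[2]+q),rate=.09); print(round(q,2),np.round(current_force(),1))
    c=capture("scene");cv2.imwrite("pics/s3.png",cv2.resize(c["image"][130:230,310:430],None,fx=5,fy=5,interpolation=2))
    print(current_clock())
```

```text
[0.52965813 0.04803325 0.055     ]
desc False [0.53017693 0.04809971 0.05744437]
0.026623973110934347 [-0.20186589  0.29248385 -0.72356584] 12.2417
1.55 [ 0.8 -0.2  0.4]
1.3 [-0.1 -0.1 -0.7]
1.05 [-0.8  0.1 -0.7]
0.8 [ 0.  -0.6  0.7]
0.55 [ 1.   0.2 -0.8]
0.3 [ 0.2 -0.2  0.5]
15.325
```

View pics/s3.png

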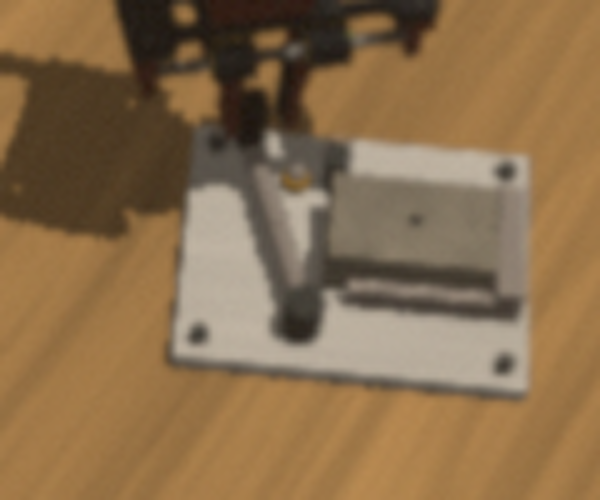

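The bar is following at about 0.3 rad, with the ball at (297,180) just ahead of it. Now I push it over the ball.

Run:
```python
from h import *; from bench import *
for q in(.2,.14,.09,.04):
    h=servo_line(kp(q,.057,.004),dn(J[2]+q),rate=.05,contact_N=30); print(q,h,np.round(current_force(),1),inv(J,current_position()))
h=servo_line(kp(0,.057,.009),dn(J[2]),rate=.03,contact_N=15); print(h,np.round(current_force(),1),inv(J,current_position()))
c=capture("scene");cv2.imwrite("pics/s4.png",cv2.resize(c["image"][130:230,310:430],None,fx=5,fy=5,interpolation=2))
print(current_clock())
```

```text
0.2 False [-0.1  0.  -0. ] [-0.04696026  0.0651072 ]
0.14 False [ 1.1 -0.1  0.7] [-0.03942134  0.06624825]
0.09 False [-1.3 -0.2  0.2] [-0.03364478  0.06694529]
0.04 False [ 0.2 -0.1 -0. ] [-0.02575719  0.06695005]
False [-4.9 -2.8  3.1] [-0.01795414  0.06704647]
17.125
```

View pics/s4.png

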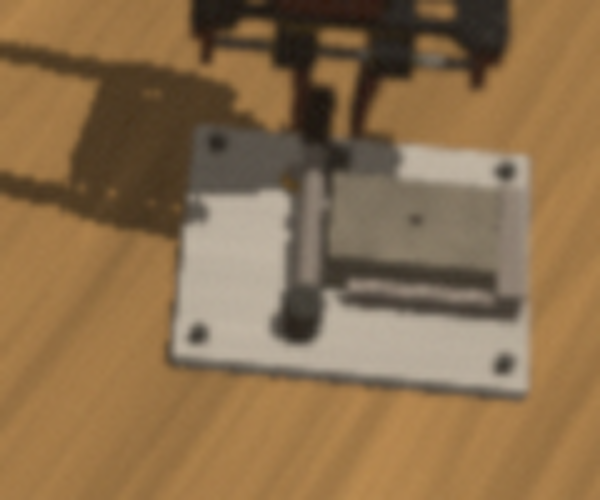

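There is 5.6 N of resistance. I'll push a little further to tell whether this is the ball or the catch post.

Run:
```python
from h import *; from bench import *
h=servo_line(kp(0,.057,.020),dn(J[2]),rate=.02,contact_N=14); print(h,np.round(current_force(),1),inv(J,current_position()),current_finger_gap())
servo_line(kp(0,.057,.0035),rate=.06);print(np.round(current_force(),1))
move_gripper(.05)
servo_line(kp(0,.057,.0),rate=.06)
servo_line(kp(0,.2),rate=.25)
move_ptp(vp(.15,.06,.2),dn(V[2]+.15-np.pi/2))
for n in("scene","top"):
    c=capture(n);np.savez(n+"2.npz",**{k:np.array(v) for k,v in c.items()})
    im=c["image"][130:230,310:430] if n=="scene" else c["image"][125:225,205:325]
    cv2.imwrite(f"pics/{n}5.png",cv2.resize(im,None,fx=5,fy=5,interpolation=2))
print(current_clock())
```

```text
True [ 0.3  0.6 -0.2] [-0.01848693  0.06724599] 0.027117163213308423
[-0.3 -0.8  0.5]
20.7583
```

View pics/scene5.png

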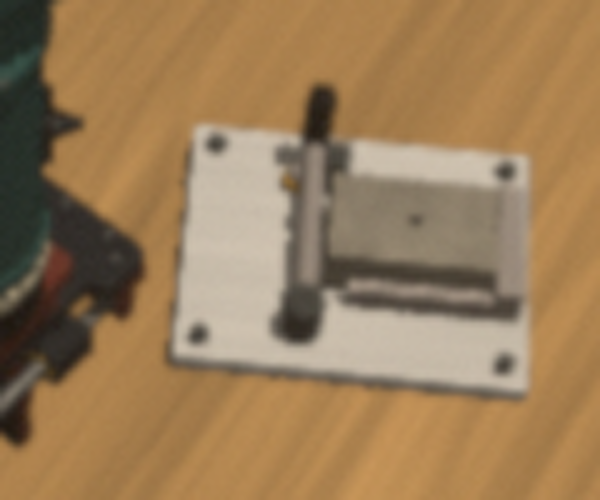

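View pics/top5.png

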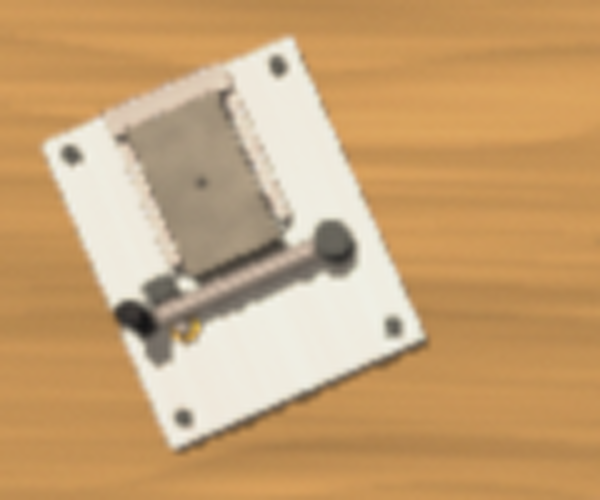

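```bash
python3 - <<'E'
from h import *
T=load("top2.npz");S=load("scene2.npz")
for c,z0,h,g in((T,(205,125),(134,318),(335,243)),(S,(310,130),(321,95),(300,297))):
    f=lambda p:np.array(z0)+(np.array(p)+.5)/5-.5
    H=at_z(c,[f(h)],.081)[0];G=at_z(c,[f(g)],.045)[0]
    print(inv(J,H)*1e3,inv(J,G)*1e3)
    print([np.round((proj(c,kp(q,.081))[0]-z0+.5)*5-.5) for q in(0,.1,.18)], "hinge",np.round((proj(c,fr(J,-.0255,-.058,.045))[0]-z0+.5)*5-.5))
E
python3 - <<'E'
from h import *; from bench import *
q=.11
move_gripper(.045)
move_ptp(vp(q,.062,.16),dn(V[2]+q-np.pi/2))
h=servo_line(vp(q,.062,.085),rate=.1,contact_N=8); print(h,current_clock(),current_position())
c=capture("scene");cv2.imwrite("pics/s6.png",cv2.resize(c["image"][210:310,260:380],None,fx=5,fy=5,interpolation=2))
E
```

```text
[-28.08153939  68.01576138] [-27.99060653 -55.36551415]
[array([134., 313.]), array([143., 332.]), array([152., 347.])] hinge [337. 238.]
[-23.81308588  65.06944089] [-26.5135885  -55.51031905]
[array([318.,  92.]), array([297.,  91.]), array([281.,  91.])] hinge [302. 301.]
False 22.2667 [ 0.56954408 -0.13257219  0.08566011]
```

View pics/s6.png

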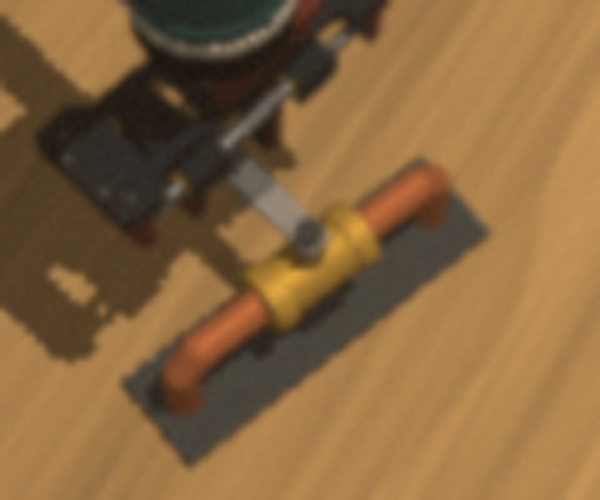

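The handle and hinge match the keeper = 0 prediction in both pictures (within 5 px at 5x zoom, where 0.1 rad would shift it 20 px), so the bar is shut. The fingers straddle the valve lever, so I'll turn it now.

Run:
```python
from h import *; from bench import *
move_gripper(.026)
for q in(.3,.5,.65,.785):
    servo_line(vp(q,.062,.085),dn(V[2]+q-np.pi/2),rate=.08)
    print(q,np.round(current_force(),1))
move_gripper(.017); print(current_finger_gap(),np.round(current_force(),1),current_torque())
move_gripper(.045); print(current_finger_gap(),np.round(current_force(),1))
servo_line(vp(.785,.062,.2),rate=.25)
move_ptp(np.array([.40,-.35,.30]),dn(V[2]+.785-np.pi/2))
for n in("scene","top"):
    c=capture(n);np.savez(n+"3.npz",**{k:np.array(v) for k,v in c.items()})
    im=c["image"][130:310,260:450] if n=="scene" else c["image"][125:225,205:405]
    cv2.imwrite(f"pics/{n}7.png",cv2.resize(im,None,fx=(3 if n=="scene" else 4),fy=(3 if n=="scene" else 4),interpolation=2))
    for s in silhouettes(n,"valve")[:2]:
        m=s["region"]; X=cloud(c)[m]; X=X[(X[:,2]>.095)&(X[:,2]<.115)]
        print(n,s["conf"],len(X),X.mean(0)); d=X.mean(0)[:2]-V[:2]
        # angle via image major axis at z=.104
        uv=np.argwhere(m)[:,::-1]; W=at_z(c,uv,.104)[:,:2]; w,e=np.linalg.eigh(np.cov(W.T)); a=e[:,1]; a=a*np.sign(a@d)
        for b in(d,a): print("  q",(np.arctan2(b[1],b[0])-V[2]-np.pi+np.pi)%(2*np.pi)-np.pi)
print(current_clock())
```

```text
0.3 [ 0.5 -0.4 -0. ]
0.5 [-0.  -0.6 -0.2]
0.65 [-0.1  0.3  0.3]
0.785 [ 0.7 -0.4  0.2]
0.01778914688818903 [-0.5 -0.5  0.8] [-0.08198599  0.21989461 -0.11117303]
0.0450862140908052 [-0.8 -0.9  0.3]
scene 0.69 245 [ 0.5951225  -0.16503616  0.10337746]
  q 0.8400704213400694
  q 0.7830920776915979
top 0.47 143 [ 0.5941054  -0.15977836  0.10397465]
  q 0.7065060961081855
  q 0.7661273936278761
26.9167
```

View pics/scene7.png

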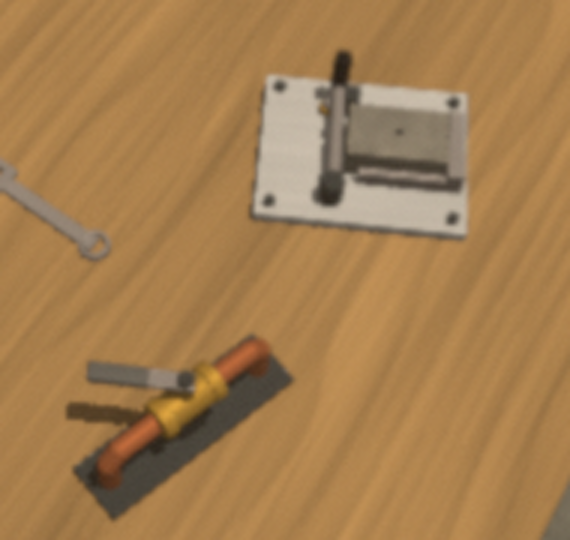

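View pics/top7.png

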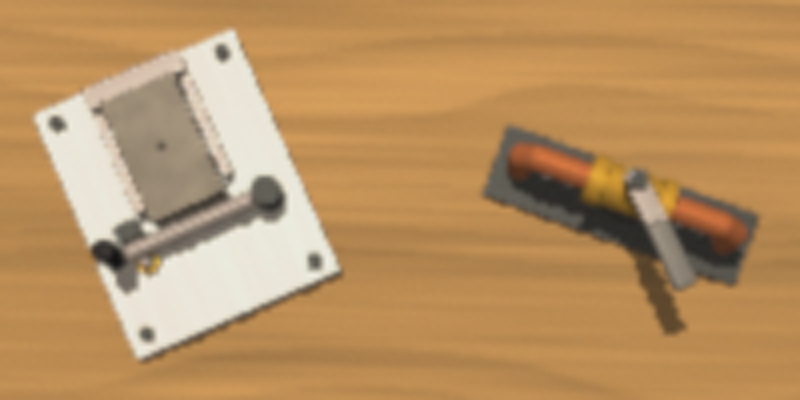

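The four angle estimates average about 0.774 rad, and the grip squared the lever at 0.785. Everything is clear of the robot, so I'm handing in.

Run:
```python
from bench import *
close_job(); print(current_clock())
```

```text
the job is handed in; nothing more can be done
the job is handed in; nothing more can be done
```

The drilling jig is ready and the job is handed in at about 27 s of the 58 s allowed; no verdict was reported.

1. **Block:** I pushed it home with the keeper bar still open. A second push stopped at the same place, within 0.2 mm. The pictures show no gap at the end stop.
2. **Keeper bar:** I swung it by its handle past the spring ball until it rested on the catch post. In both pictures the handle and hinge sit where the shut position predicts, about 4 mm off at most. 0.1 rad of opening would move the handle about 12 mm.
3. **Valve lever:** I turned it last, squared it in the fingers at 0.785 rad, and let go. Lever-direction readings from the final pictures gave 0.783 (scene) and 0.766 (top).

**Disagreements:**
- The two cameras put the jig up to 5 mm apart, so I used a value in between.
- Readings of the valve angle from the lever's position spread more widely, at 0.84 and 0.71. They average 0.773, close to the other readings, so I left the lever as it was.

The robot ended clear of everything, and no motion was aimed at the loose stones or the spanner. I did not measure their positions again at the end.

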